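Erect the fold-up parts tray and snap its locking cap home

TASK

Fold up the parts tray on the bench: swing its three flat walls fully upright by pushing their tongues in and down, then fetch the black flanged snap cap and press it straight down onto the stud in the middle of the tray until it clicks fully home over the tongues. Do not let go: once it has clicked, keep pressing the cap down firmly with about 10 N, and finish like that, with the gripper still on the cap and pressing. Leave the other things on the bench where they are.

Things in the scene. Friction and masses are not known exactly. Their poses are not given: they have to be found in the camera images.
- tray: fold-up parts tray of bare aluminium on a grey base 116 x 116 x 14 mm, fixed to the bench (place and yaw vary). Origin: centre of the base's underside, on the bench. +x points to its far hinged wall, +y to the left one, -y to the right one; at -x stands a fixed wall, top at 68 mm. The hinged walls are 100 mm long, 50 mm high, 3 mm thick; hinge lines 55 mm from the centre, 16 mm above the bench
- wall_left (a joint): hinge of the wall on the tray's +y side, rad: 0 = lying flat outwards (its tongue straight up), 1.571 = upright, at its stop (tongue level on the floor, its end 13 mm from the stud's axis). Starts at 0 to 0.35. Stiff: it stays where it is left
- tongue_left (a point): middle of the free end of the tongue of the +y wall. The tongue (30 mm wide, 42 mm long from the hinge line, 2 mm thick) is rigidly square to the wall at the middle of its hinge line; pushed from its outer side inwards to the stud and down (1 to 2 N at 30 mm from the hinge), it swings the wall up
- wall_far (a joint): hinge of the wall on the tray's +x side, rad: 0 = lying flat outwards (its tongue straight up), 1.571 = upright, at its stop (tongue level on the floor, its end 13 mm from the stud's axis). Starts at 0 to 0.35. Stiff: it stays where it is left
- tongue_far (a point): middle of the free end of the tongue of the +x wall. The tongue (30 mm wide, 42 mm long from the hinge line, 2 mm thick) is rigidly square to the wall at the middle of its hinge line; pushed from its outer side inwards to the stud and down (1 to 2 N at 30 mm from the hinge), it swings the wall up
- wall_right (a joint): hinge of the wall on the tray's -y side, rad: 0 = lying flat outwards (its tongue straight up), 1.571 = upright, at its stop (tongue level on the floor, its end 13 mm from the stud's axis). Starts at 0 to 0.35. Stiff: it stays where it is left
- tongue_right (a point): middle of the free end of the tongue of the -y wall. The tongue (30 mm wide, 42 mm long from the hinge line, 2 mm thick) is rigidly square to the wall at the middle of its hinge line; pushed from its outer side inwards to the stud and down (1 to 2 N at 30 mm from the hinge), it swings the wall up
- stud: steel stud fixed in the middle of the tray, origin and axes as the tray's: post 13 mm wide with a flat collar at its foot (24 mm wide, its top 17.5 mm above the bench) on which the pressed cap comes to rest. Four sprung steel balls in the post, 21 mm across over the balls, centred 27.7 mm above the bench, give the click
- stud_top (a point): tapered tip of the stud, on its axis, 38 mm above the bench. A cap put on the stud first rests on the balls, underside about 31 mm above the bench; it takes 10 to 16 N for 3 mm, then the force drops; keep pressing, near the end it is drawn down by itself and clicks onto the collar, underside 17.5 mm above the bench, flange over the tongues. It stays clicked
- cap_center (a point): loose black plastic snap cap standing upright on the bench, open end down: at the bottom a round flange 52 mm wide, 6 mm high; above it a round hub 30 mm wide to grip; 38 mm high in all, about 50 g. This point: on its axis, half-way up (19 mm above its underside). Hole in the underside: 17 mm wide for 6 mm, then 23 mm wide, 24 mm deep in all
- rubber_foot: a solid black rubber machine foot, round, 42 mm wide and 24 mm high, no flange and no hole; bystander; leave it alone
- tape_roll: a cardboard tape core, ring 68 mm wide, 24 mm high, lying flat; bystander; leave it alone
- screwdriver: a screwdriver lying between the robot and the tray; bystander; leave it alone
- socket: a steel socket standing upright, 28 mm wide, 38 mm high; bystander; leave it alone
- hammer: a hammer lying on the robot's right; bystander; leave it alone
- wrench: a wrench lying on the robot's right; bystander; leave it alone
- spray_can: a spray can, 60 mm wide, 170 mm high, on the robot's left; bystander; leave it alone
Things that resemble listed ones, but are neither listed nor needed, are in the scene too. Of the things shaped like the part that bears cap_center, the black one is meant.

How it is judged:
On the way, in this order (a step that is already met when the one before it is completed fails the run):
1. all three hinged walls stand upright (value of joint each of wall_left, wall_far, wall_right above 1.47 rad), for 0.2 s.
2. the cap has clicked home on the stud with the walls still upright (all of step 1 and z of cap_center in the frame of tray between 0.0345 and 0.038 m and horizontal distance between cap_center and stud_top below 0.003 m and angle between the z axis of cap_center and the z axis of tray, either way round below 0.08 rad), for 0.2 s.
At the end, for the whole second after the job is handed in: The three hinged walls are upright (over 1.47 rad); the cap is clicked home on the stud (underside within 1.5 mm of the collar, axis within 3 mm of the stud's, level within 0.08 rad), and the gripper is still on it (over 2 N), pressing it on the stud's collar with over 4 N (all of step 2 and contact force between cap and stud above 4 N and contact force between cap and the fingers above 2 N); the arm keeps its last pose, push and grip.
It fails at once if a bystander was pushed more than 30 mm (distance of any of rubber_foot, tape_roll, screwdriver, socket, hammer, wrench, spray_can from where it was at the start of the episode above 0.03 m).
It also fails if it takes over 72 s, if anything falls off the work surface, if the arm or the gripper's body presses on something with over 40 N, if the wrist force passes 120 N, or if a joint passes its speed limit or range.

ROBOT

A 6-joint arm with a two-finger parallel gripper is mounted at the origin on the work surface. World frame = base frame: x ahead of the robot, y to its left, z up, the work surface at z = 0. Lengths are in m, angles in rad, forces in N, time in s.
With the tool pointing down it reaches from about 0.35 to 0.975 m from the base axis. Payload 4.9 kg.
Tool frame: the origin (TCP) lies on the centre line of the jaws, within the pads' length; the fingertips stand 14 mm ahead of it and the grasp point (between the pads) lies 5 mm behind it (manip.nose_length is the distance from the TCP to the fingertips, in m); z points along the fingers, y is the line along which they close (so a half turn about z gives the same grasp; the last joint's range is limited). The gripper opens to 85 mm and grips with 20 to 120 N. Pads are 22 mm wide; open, the fingers measure 114 mm over their backs; the gripper's body (76 mm by 85 mm) begins 54 mm behind the grasp point. The pads swing forward as they close: fully open they stand 13 mm farther back than shut.
Start: joints at [-1.333, 0.053, 1.613, -0, 1.476, -0.119], TCP at [0.218, -0.586, 0.245] pointing down, gripper open.
Joint ranges: [-3.01, 3.01], [-1.01, 2.22], [0.06, 2.58], [-1.02, 4.17], [0.09, 2.62], [-3.14, 3.14]. Speed limits (rad/s): [2.57, 2.57, 3.14, 3.14, 3.14, 3.14].

INTERFACE

Orientations are given as a unit quaternion [w, x, y, z].
In Python, from plant import manip, imaging gives the robot as it stands.
- The arm moves only by the tool play_rows, never from a script. Its argument "commands" is a list of rows, each a list of 6 numbers: the shift along the tool's x, y, z in mm, then the turn, a rotation vector about the tool's x, y, z in degrees. A call has 1 to 5 rows; each row shifts and turns the commanded pose from where the row before left it, along the tool's axes as they then stand; what a row does not reach is not made up. A row lasts 1/12 s, in which the tool goes at most 41.7 mm and 7.16 degrees, less where a joint would pass 70% of its speed; a pose out of reach is approached as far as the arm can. A call is refused whole if a number of a shift passes 41.7 or a number of a turn 7.16, either way. A call with a gripper value outside its range is refused whole. "hand" is the finger opening in mm, from 0 to 85.4, set as the call begins (left out, the last holds). The fingers move at their own pace and stop on an object; the grip force is fixed at half the most. Time passes only in rows, so rows that do not move let the fingers close. It gives the time, the measured TCP pose, the force, the opening and the grip force at its end, in the units of the state.
- manip.state(): the state, without advancing time (a new reading comes with each control period).
- imaging.grab_frame(name): name is "scene" or "top" or "wrist"; returns a dict with "image" (420x560x3 uint8, red, green, blue), "fx", "fy", "cx", "cy" (pixels), "R" (3x3) and "t" (3): a world point X has camera coordinates R X + t; the wrist camera has in their place "mount" (4x4, takes a point from camera to tool coordinates, whose origin is the TCP and whose axes are the flange's). Camera axes: x right, y down, z forward; pixel columns grow to the right and rows downward; lengths in m; the calibration is good to about 2 mm. A picture is of the moment at which its call begins: read the wrist's pose just before it. There is no depth.
- manip.job_done(): hands the job in; it is judged then, once.
The state is a dict: "time": time; "joint_pos": joint angles; "joint_vel": joint speeds; "joint_efforts": joint torques, N m; "tool_pos": TCP position; "tool_rot": TCP orientation; "contact_force": force on the tool from outside, world axes, zero at the start; "ft_torque": the same for the moment, N m; "gripper_width": opening from 0.0 (shut) to 1.0 (fully open); "grasp_force": force on a finger pad.
Only numpy, scipy, OpenCV 4.12 (cv2) and the standard library are available. Lean on these libraries where they do the work, as an engineer would, in place of code of your own. Each camera call takes 0.05 s, during which the arm holds its last target. There are 200 camera calls.

## Working session

There is one attempt and no reset: what is moved stays moved. The work goes in short steps, Python scripts to look and compute and a tool call to move; the robot and the scene stay as the last step left them, time stands still between calls to the robot, and variables do not carry over. Pictures are saved under pics/ and viewed, at most 10 in all, crops included, and the job is handed in when it is done.

Besides the shell and the picture viewer there is one more tool, called after "Emit:" as name(argument=value, ...) on one line, values as JSON. play_rows: Moves the arm, as the interface text tells. Its arguments: {"type":"object","properties":{"commands":{"type":"array","items":{"type":"array","items":{"type":"number"}}},"hand":{"type":"number"}},"required":["commands"]}

```bash
mkdir -p pics; ls; cat > h.py <<'E'
import numpy as np,cv2
from plant import manip,imaging
def save(n,f): cv2.imwrite(f'pics/{f}.png',cv2.cvtColor(n['image'],cv2.COLOR_RGB2BGR))
def ray(c,u,v,z):
    R=np.array(c['R']);t=np.array(c['t']);o=-R.T@t
    d=R.T@np.array([(u-c['cx'])/c['fx'],(v-c['cy'])/c['fy'],1])
    return o+d*(z-o[2])/d[2]
E
python3 - <<'E'
from h import *
import pickle
a=imaging.grab_frame('top');b=imaging.grab_frame('scene')
pickle.dump((a,b),open('f.pkl','wb'))
save(a,'top0');save(b,'scene0')
for c in(a,b):print(c['fx'],-np.array(c['R']).T@np.array(c['t']))
s=manip.state();print(s)
E
```

```text
pics
519.1888999151752 [0.33539577 0.02597822 1.58461844]
392.1137917668788 [1.25194164 0.68358485 0.66679245]
{'time': 0.1, 'joint_pos': array([-1.33300984e+00,  5.32775209e-02,  1.61414006e+00,  1.17512755e-05,
        1.47599649e+00, -1.18950353e-01]), 'joint_vel': array([-0.00024461, -0.00054387, -0.00341234,  0.00126546, -0.00169938,
       -0.00017405]), 'joint_efforts': array([ 5.17081025e-04, -3.94897342e+01, -3.71365428e+01, -1.02704023e-04,
        3.86021216e-03,  1.72099647e-05]), 'tool_pos': array([ 0.21816828, -0.58512053,  0.24420413]), 'tool_rot': array([-9.09449748e-04,  9.84134175e-01,  1.77423491e-01, -4.82423450e-05]), 'contact_force': array([ 0.32314463,  0.48143873, -0.99935706]), 'ft_torque': array([ 0.01752064,  0.02542987, -0.03619319]), 'grasp_force': 0.0, 'gripper_width': 1.0013006187966778}
```

View pics/top0.png

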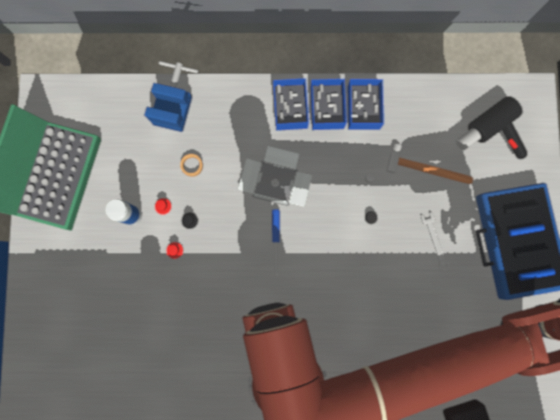

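View pics/scene0.png

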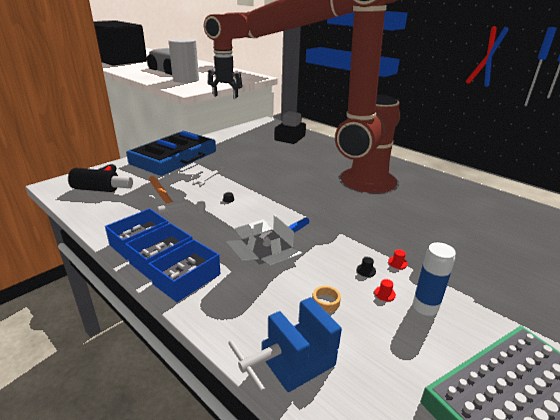

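The black cap is at about (190,220) in the top view. The tray is at about (276,180) and the rubber foot at (371,217). The red caps are decoys.

```bash
python3 - <<'E'
from h import *
import pickle
a,b=pickle.load(open('f.pkl','rb'))
def crop(c,u,v,w,h,s): return cv2.resize(cv2.cvtColor(c['image'],cv2.COLOR_RGB2BGR)[v:v+h,u:u+w],None,fx=s,fy=s,interpolation=cv2.INTER_CUBIC)
A=crop(a,230,140,90,75,6);B=crop(b,215,200,120,75,4)
o=np.zeros((450,800,3),np.uint8);o[:,:400]=crop(a,232,143,80,90,5);o[:,400:]=crop(b,222,205,80,90,5)
cv2.imwrite('pics/c1.png',o)
for u,v,z in[(190,220,.038),(276,181,.015),(371,217,.024)]:print(ray(a,u,v,z))
g=cv2.cvtColor(a['image'],cv2.COLOR_RGB2GRAY)
m=(g[205:235,178:203]<50).astype(np.uint8);n,l,s,ct=cv2.connectedComponentsWithStats(m);print(s,ct+[178,205])
E
```

```text
[0.4824308  0.29198725 0.038     ]
[0.60447816 0.03482655 0.015     ]
[ 0.49259999 -0.25210222  0.024     ]
[[  0   0  25  30 706]
 [  6   9  11  11  42]
 [  6  17   1   1   1]
 [ 11  21   1   1   1]] [[189.98016997 219.60906516]
 [190.5        217.45238095]
 [184.         222.        ]
 [189.         226.        ]]
```

View pics/c1.png

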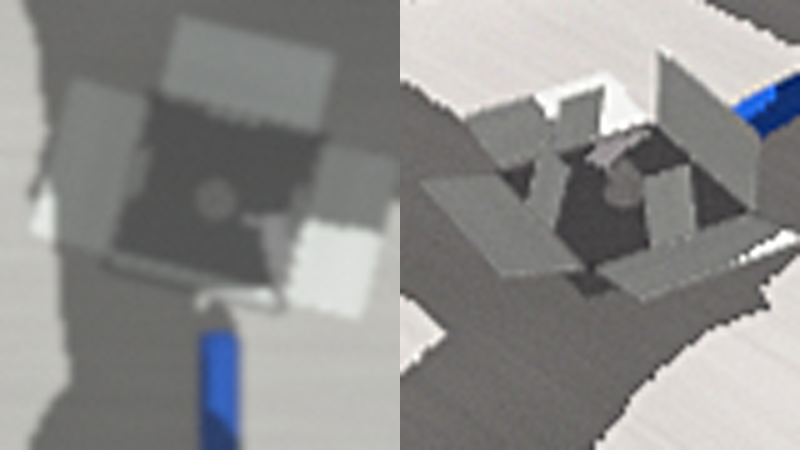

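Read off the crop, the stud is at about (275,183) in the top view. The tray yaw is about -12.5° and the left, far and right walls lie outwards. Next I move over the tray.

Emit:
play_rows(commands=[[28.6,-22.4,0,0,0,0],[28.6,-22.4,0,0,0,0],[28.6,-22.4,0,0,0,0],[28.6,-22.4,0,0,0,0],[28.6,-22.4,0,0,0,0]], hand=0)

```text
time: 0.52
tool_pos: [0.3135, -0.429, 0.2446]
tool_rot: [-0.0, 0.984, 0.177, -0.0]
contact_force: [0.4, -0.5, 1.4]
gripper_width: 0.297
grasp_force: 0.0
```

Emit:
play_rows(commands=[[28.6,-22.4,0,0,0,0],[28.6,-22.4,0,0,0,0],[28.6,-22.4,0,0,0,0],[28.6,-22.4,0,0,0,0],[28.6,-22.4,0,0,0,0]])

```text
time: 0.93
tool_pos: [0.4084, -0.274, 0.2449]
tool_rot: [-0.0, 0.984, 0.177, -0.0]
contact_force: [0.3, -1.0, -0.1]
gripper_width: -0.0
grasp_force: 0.0
```

Emit:
play_rows(commands=[[28.6,-22.4,0,0,0,0],[28.6,-22.4,0,0,0,0],[28.6,-22.4,0,0,0,0],[28.6,-22.4,0,0,0,0],[28.6,-22.4,0,0,0,0]])

```text
time: 1.35
tool_pos: [0.5033, -0.1191, 0.2449]
tool_rot: [-0.0, 0.984, 0.178, -0.0]
contact_force: [0.8, -0.1, 0.2]
gripper_width: -0.002
grasp_force: 0.0
```

Emit:
play_rows(commands=[[28.6,-22.4,0,0,0,0],[28.6,-22.4,0,0,0,0],[28.6,-22.4,0,0,0,0],[28.6,-22.4,0,0,0,0],[28.6,-22.4,0,0,0,0]])

```text
time: 1.77
tool_pos: [0.5982, 0.0358, 0.2447]
tool_rot: [-0.0, 0.984, 0.178, -0.0]
contact_force: [0.2, -0.7, -0.3]
gripper_width: 0.002
grasp_force: 0.0
```

Emit:
play_rows(commands=[[0,0,0,0,0,6.6],[0,0,0,0,0,6.6],[0,0,0,0,0,6.6],[0,0,0,0,0,6.6],[0,0,0,0,0,6.6]])

```text
time: 2.18
tool_pos: [0.5975, 0.0342, 0.2445]
tool_rot: [0.0, 0.994, -0.112, -0.001]
contact_force: [0.3, 0.3, 0.4]
gripper_width: 0.001
grasp_force: 0.0
```

```bash
cat >> h.py <<'E'
from scipy.spatial.transform import Rotation as Ro
def wrist():
    s=manip.state();c=imaging.grab_frame('wrist');M=np.array(c['mount'])
    q=s['tool_rot'];Rt=Ro.from_quat([q[1],q[2],q[3],q[0]]).as_matrix()
    T=np.eye(4);T[:3,:3]=Rt;T[:3,3]=s['tool_pos'];W=T@M
    c['R']=W[:3,:3].T;c['t']=-W[:3,:3].T@W[:3,3];c['s']=s;c['W']=W
    return c
E
python3 - <<'E'
from h import *
import pickle
c=wrist();pickle.dump(c,open('w1.pkl','wb'))
save(c,'w1');print(np.round(c['mount'],3),c['s']['tool_pos'],c['s']['tool_rot'],c['s']['time'],c['fx'])
E
```

```text
[[-0.    -0.954 -0.3    0.078]
 [ 1.    -0.     0.    -0.001]
 [-0.    -0.3    0.954 -0.128]
 [ 0.     0.     0.     1.   ]] [0.59748766 0.03417862 0.24451742] [ 3.90699218e-05  9.93704637e-01 -1.12029743e-01 -6.55028255e-04] 2.1833 347.76187339862474
```

View pics/w1.png

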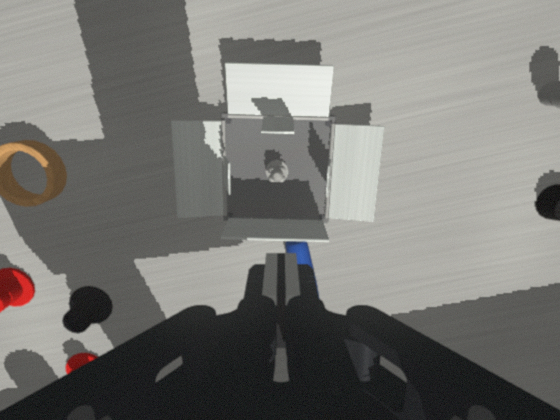

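The wrist view shows the tray almost square in the picture. The stud is at about (276,170), and the hinge corners are at about (224,118), (331,119), (226,217) and (328,218).

```bash
python3 - <<'E'
from h import *
import pickle
c=pickle.load(open('w1.pkl','rb'))
P=[ray(c,u,v,.016)[:2] for u,v in[(224,118),(331,119),(226,217),(328,218)]]
print(np.round(P,4),np.mean(P,0))
for z in(.038,.028,.0175):print(z,ray(c,276,163,z),ray(c,276,172,z),ray(c,276,180,z))
e=P[0]-P[1];print('y dir',np.degrees(np.arctan2(-e[0],e[1])),np.linalg.norm(e)); e=P[0]-P[2];print(np.degrees(np.arctan2(e[1],e[0])),np.linalg.norm(e));e=P[1]-P[3];print(np.degrees(np.arctan2(e[1],e[0])),np.linalg.norm(e))
q=c['s']['tool_rot'];print('tool x yaw',2*np.degrees(np.arctan2(q[2],q[1])))
# zoom
g=cv2.cvtColor(c['image'],cv2.COLOR_RGB2BGR)[90:260,160:400]
cv2.imwrite('pics/w1c.png',cv2.resize(g,None,fx=3.3,fy=3.3,interpolation=cv2.INTER_CUBIC))
print(np.round(ray(c,290,256,.23),4),c['cx'])
E
```

```text
[[ 0.6647  0.0777]
 [ 0.6399 -0.026 ]
 [ 0.5633  0.104 ]
 [ 0.5374 -0.0039]] [0.60132265 0.03794107]
0.038 [0.61296957 0.03630139 0.038     ] [0.6042902  0.03832281 0.038     ] [0.59645864 0.04014677 0.038     ]
0.028 [0.61114645 0.03685387 0.028     ] [0.60220751 0.03893574 0.028     ] [0.59414173 0.04081425 0.028     ]
0.0175 [0.60923217 0.03743397 0.0175    ] [0.60002068 0.03957932 0.0175    ] [0.59170898 0.0415151  0.0175    ]
y dir -13.400160915666765 0.10667851894494375
-14.500213070398242 0.1047091142763676
-12.164781364427938 0.10487306075300852
tool x yaw -12.864672005053565
[0.6053 0.0292 0.23  ] 280.6885347825503
```

View pics/w1c.png

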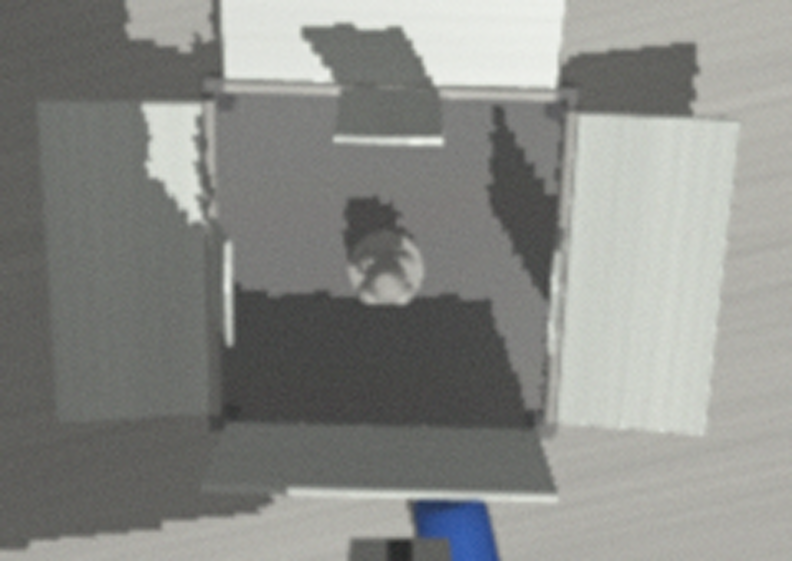

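Emit:
play_rows(commands=[[27.5,-1.5,0,0,0,0],[27.5,-1.5,0,0,0,0],[27.5,-1.5,0,0,0,0],[0,0,35,0,0,0],[0,0,35,0,0,0]])

```text
time: 2.65
tool_pos: [0.6824, 0.0198, 0.1776]
tool_rot: [-0.0, 0.994, -0.108, 0.003]
contact_force: [-0.3, 0.1, -0.7]
gripper_width: 0.001
grasp_force: 0.0
```

Emit:
play_rows(commands=[[0,0,35,0,0,0],[0,0,35,0,0,0],[0,0,30,0,0,0],[0,0,20,0,0,0],[0,0,0,0,0,0]])

```text
time: 3.07
tool_pos: [0.6745, 0.0207, 0.048]
tool_rot: [0.0, 0.994, -0.108, -0.006]
contact_force: [-1.4, -0.7, -0.8]
gripper_width: -0.005
grasp_force: 0.0
```

Emit:
play_rows(commands=[[-6,0,0,0,0,0],[-6,0,0,0,0,0],[-6,0,0,0,0,0],[-6,0,0,0,0,0],[0,0,0,0,0,0]])

```text
time: 3.48
tool_pos: [0.6559, 0.0259, 0.0573]
tool_rot: [-0.0, 0.994, -0.109, 0.001]
contact_force: [-0.0, -0.6, -0.6]
gripper_width: 0.004
grasp_force: 0.0
```

Emit:
play_rows(commands=[[-6,0,0,0,0,0],[-6,0,0,0,0,0],[-6,0,0,0,0,0],[-6,0,0,0,0,0],[0,0,0,0,0,0]])

```text
time: 3.9
tool_pos: [0.631, 0.0312, 0.055]
tool_rot: [-0.0, 0.994, -0.109, -0.001]
contact_force: [-0.2, 0.3, 0.3]
gripper_width: 0.002
grasp_force: 0.2
```

Emit:
play_rows(commands=[[0,0,4,0,0,0],[0,0,4,0,0,0],[0,0,4,0,0,0],[0,0,4,0,0,0],[0,0,3,0,0,0]])

```text
time: 4.32
tool_pos: [0.632, 0.0309, 0.0353]
tool_rot: [-0.0, 0.994, -0.109, -0.001]
contact_force: [-0.9, 0.0, 1.3]
gripper_width: 0.002
grasp_force: 0.7
```

Emit:
play_rows(commands=[[0,0,2,0,0,0],[0,0,2,0,0,0],[0,0,1,0,0,0],[0,0,1,0,0,0],[0,0,0,0,0,0]])

```text
time: 4.73
tool_pos: [0.6323, 0.0308, 0.031]
tool_rot: [0.0, 0.994, -0.109, -0.001]
contact_force: [-3.8, 0.1, 5.2]
gripper_width: 0.001
grasp_force: 3.0
```

Emit:
play_rows(commands=[[0,0,1.5,0,0,0],[0,0,0,0,0,0],[0,0,-20,0,0,0],[0,0,-25,0,0,0],[0,0,-25,0,0,0]])

```text
time: 5.15
tool_pos: [0.6317, 0.0308, 0.0986]
tool_rot: [0.0, 0.994, -0.109, -0.001]
contact_force: [0.3, -0.1, 0.4]
gripper_width: 0.001
grasp_force: 0.0
```

Emit:
play_rows(commands=[[0,0,0,0,0,-7],[0,0,0,0,0,-7],[0,0,0,0,0,-7],[0,0,0,0,0,-7],[0,0,0,0,0,-7]])

```text
time: 5.57
tool_pos: [0.6325, 0.0308, 0.0987]
tool_rot: [0.0, 0.98, 0.198, 0.0]
contact_force: [0.3, 0.1, -0.1]
gripper_width: -0.001
grasp_force: 0.0
```

Emit:
play_rows(commands=[[0,0,0,0,0,-7],[0,0,0,0,0,-7],[0,0,0,0,0,-7],[0,0,0,0,0,-7],[0,0,0,0,0,-7]])

```text
time: 5.98
tool_pos: [0.6325, 0.0308, 0.0986]
tool_rot: [0.0, 0.876, 0.483, 0.0]
contact_force: [-0.3, -0.6, 0.1]
gripper_width: -0.002
grasp_force: 0.0
```

Emit:
play_rows(commands=[[0,0,0,0,0,-7],[0,0,0,0,0,-7],[0,0,0,0,0,-6.3],[0,0,0,0,0,0],[0,0,0,0,0,0]])

```text
time: 6.4
tool_pos: [0.6325, 0.0308, 0.0986]
tool_rot: [0.0, 0.779, 0.626, 0.0]
contact_force: [-0.4, 1.1, 0.3]
gripper_width: 0.003
grasp_force: 0.0
```

```bash
cat >> h.py <<'E'
C=np.array([.601,.038]);YAW=np.radians(-13.)
def tray(p):
    d=(np.array(p)[:2]-C)*1000;c,s=np.cos(YAW),np.sin(YAW);return np.array([c*d[0]+s*d[1],-s*d[0]+c*d[1]])
def pos():
    s=manip.state();q=s['tool_rot'];print('tray mm',tray(s['tool_pos']),'z',s['tool_pos'][2]*1000,'yaw rel',2*np.degrees(np.arctan2(q[2],q[1]))-np.degrees(YAW),s['joint_pos'][5],s['time'])
E
python3 - <<'E'
from h import *
pos();c=wrist();save(c,'w2')
E
```

```text
tray mm [32.27442025  0.06159494] z 98.64644787525098 yaw rel 90.58067593121841 0.14802725134398328 6.4
```

View pics/w2.png

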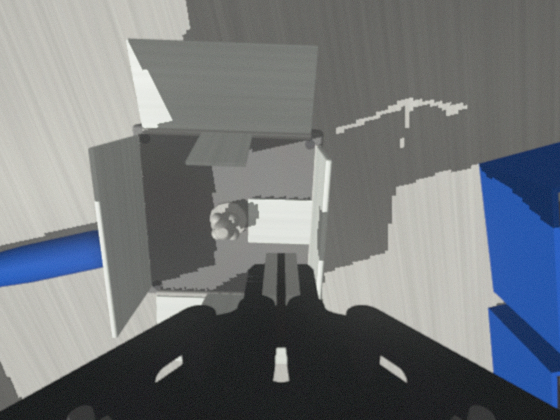

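The far wall is up and its tongue is flat at (280,222). The left tongue is at (220,150) and still raised. Now the left one.

Emit:
play_rows(commands=[[16,-6.5,0,0,0,0],[16,-6.5,0,0,0,0],[16,-6.5,0,0,0,0],[16,-6.5,0,0,0,0],[16,-6.5,0,0,0,0]])

```text
time: 6.87
tool_pos: [0.6175, 0.1166, 0.0988]
tool_rot: [0.0, 0.779, 0.627, 0.0]
contact_force: [-0.9, 0.3, -0.1]
gripper_width: 0.0
grasp_force: 0.0
```

Emit:
play_rows(commands=[[0,0,0,0,0,0],[0,0,15,0,0,0],[0,0,15,0,0,0],[0,0,15,0,0,0],[0,0,0,0,0,0]])

```text
time: 7.28
tool_pos: [0.6141, 0.1148, 0.0479]
tool_rot: [-0.003, 0.779, 0.627, -0.004]
contact_force: [-0.5, 0.2, -1.4]
gripper_width: 0.0
grasp_force: 0.0
```

Emit:
play_rows(commands=[[-6,0,0,0,0,0],[-6,0,0,0,0,0],[-6,0,0,0,0,0],[-6,0,0,0,0,0],[0,0,0,0,0,0]])

```text
time: 7.7
tool_pos: [0.613, 0.0913, 0.0547]
tool_rot: [0.0, 0.779, 0.627, 0.001]
contact_force: [-0.1, 0.9, 0.9]
gripper_width: 0.002
grasp_force: 0.0
```

Emit:
play_rows(commands=[[-6,0,0,0,0,0],[-6,0,0,0,0,0],[-6,0,0,0,0,0],[-6,0,0,0,0,0],[0,0,0,0,0,0]])

```text
time: 8.12
tool_pos: [0.6073, 0.0678, 0.0539]
tool_rot: [0.0, 0.779, 0.627, -0.0]
contact_force: [-0.6, 0.4, -0.2]
gripper_width: -0.004
grasp_force: 0.0
```

Emit:
play_rows(commands=[[0,0,4,0,0,0],[0,0,4,0,0,0],[0,0,4,0,0,0],[0,0,4,0,0,0],[0,0,3,0,0,0]])

```text
time: 8.53
tool_pos: [0.6072, 0.069, 0.034]
tool_rot: [-0.0, 0.778, 0.628, -0.0]
contact_force: [-0.1, -0.6, 2.1]
gripper_width: 0.002
grasp_force: 0.6
```

Emit:
play_rows(commands=[[0,0,2,0,0,0],[0,0,2,0,0,0],[0,0,1,0,0,0],[0,0,1,0,0,0],[0,0,1,0,0,0]])

```text
time: 8.95
tool_pos: [0.6074, 0.069, 0.0307]
tool_rot: [-0.001, 0.778, 0.628, -0.001]
contact_force: [-12.5, -1.4, 24.9]
gripper_width: 0.001
grasp_force: 12.1
```

```bash
python3 -c "
from h import *
pos()"
```

```text
tray mm [-0.70288047 31.64160853] z 30.73486745231711 yaw rel 90.77092330249285 0.20531531060442373 8.95
```

Emit:
play_rows(commands=[[0,0,-20,0,0,0],[0,0,-25,0,0,0],[0,0,-25,0,0,0],[-22,0,0,0,0,0],[-22,0,0,0,0,0]])

```text
time: 9.37
tool_pos: [0.5997, 0.0264, 0.1003]
tool_rot: [0.001, 0.778, 0.628, 0.002]
contact_force: [-0.2, 0.1, -0.8]
gripper_width: -0.001
grasp_force: 0.0
```

Emit:
play_rows(commands=[[-22,0,0,0,0,0],[-22,0,0,0,0,0],[-22,0,0,0,0,0],[-2,0,0,0,0,0],[0,0,0,0,0,0]])

```text
time: 9.78
tool_pos: [0.5834, -0.0411, 0.0974]
tool_rot: [-0.0, 0.779, 0.627, 0.0]
contact_force: [0.8, 0.9, -0.8]
gripper_width: -0.001
grasp_force: 0.0
```

```bash
python3 - <<'E'
from h import *
pos()
E
```

```text
tray mm [  0.59712616 -81.0134054 ] z 97.43112622616972 yaw rel 90.6254253581066 0.018017290316660325 9.7833
```

Emit:
play_rows(commands=[[0,0,0,0,0,0],[0,0,15,0,0,0],[0,0,15,0,0,0],[0,0,13,0,0,0],[0,0,0,0,0,0]])

```text
time: 10.2
tool_pos: [0.5814, -0.0389, 0.0512]
tool_rot: [-0.002, 0.778, 0.628, -0.002]
contact_force: [-0.4, -0.3, -0.1]
gripper_width: 0.002
grasp_force: 0.0
```

Emit:
play_rows(commands=[[6,0,0,0,0,0],[6,0,0,0,0,0],[6,0,0,0,0,0],[6,0,0,0,0,0],[0,0,0,0,0,0]])

```text
time: 10.62
tool_pos: [0.5896, -0.0159, 0.0557]
tool_rot: [0.001, 0.778, 0.628, 0.001]
contact_force: [-0.1, 0.7, 0.6]
gripper_width: -0.001
grasp_force: 0.0
```

Emit:
play_rows(commands=[[6,0,0,0,0,0],[6,0,0,0,0,0],[6,0,0,0,0,0],[6,0,0,0,0,0],[1,0,0,0,0,0]])

```text
time: 11.03
tool_pos: [0.5944, 0.0085, 0.0549]
tool_rot: [-0.0, 0.778, 0.628, 0.0]
contact_force: [-0.5, -1.2, 0.1]
gripper_width: -0.002
grasp_force: 0.5
```

Emit:
play_rows(commands=[[0,0,4,0,0,0],[0,0,4,0,0,0],[0,0,4,0,0,0],[0,0,4,0,0,0],[0,0,3,0,0,0]])

```text
time: 11.45
tool_pos: [0.5939, 0.0074, 0.0351]
tool_rot: [-0.0, 0.779, 0.627, -0.0]
contact_force: [0.3, 0.4, 1.5]
gripper_width: -0.001
grasp_force: 0.6
```

Emit:
play_rows(commands=[[0,0,2,0,0,0],[0,0,1.5,0,0,0],[0,0,1,0,0,0],[0,0,1,0,0,0],[0,0,0,0,0,0]])

```text
time: 11.87
tool_pos: [0.5939, 0.0075, 0.031]
tool_rot: [-0.0, 0.779, 0.628, -0.0]
contact_force: [-3.9, -0.4, 7.1]
gripper_width: -0.0
grasp_force: 3.0
```

Emit:
play_rows(commands=[[0,0,-30,0,0,0],[0,0,-40,0,0,0],[0,0,-40,0,0,0],[0,0,-40,0,0,0],[0,0,-40,0,0,0]])

```text
time: 12.28
tool_pos: [0.5935, 0.0073, 0.2218]
tool_rot: [-0.0, 0.779, 0.628, -0.0]
contact_force: [1.0, 0.4, -0.7]
gripper_width: -0.001
grasp_force: 0.0
```

Emit:
play_rows(commands=[[25,-17,0,0,0,0],[25,-17,0,0,0,0],[25,-17,0,0,0,0],[25,-17,0,0,0,0],[25,-17,0,0,0,0]], hand=55)

```text
time: 12.7
tool_pos: [0.5367, 0.1485, 0.2201]
tool_rot: [0.0, 0.779, 0.627, -0.0]
contact_force: [1.1, -0.2, 0.1]
gripper_width: 0.643
grasp_force: 0.0
```

Emit:
play_rows(commands=[[25,-17,0,0,0,0],[25,-17,0,0,0,0],[25,-17,0,0,0,0],[25,-17,0,0,0,0],[25,-17,0,0,0,0]])

```text
time: 13.12
tool_pos: [0.4802, 0.2889, 0.2201]
tool_rot: [0.0, 0.779, 0.628, -0.0]
contact_force: [1.3, 0.4, -0.2]
gripper_width: 0.645
grasp_force: 0.0
```

Emit:
play_rows(commands=[[0,0,20,0,0,0],[0,0,10,0,0,0],[0,0,0,0,0,0],[0,0,0,0,0,0],[0,0,0,0,0,0]])

```text
time: 13.53
tool_pos: [0.4816, 0.2871, 0.1906]
tool_rot: [0.0, 0.779, 0.627, 0.0]
contact_force: [-0.5, 0.2, -0.1]
gripper_width: 0.645
grasp_force: 0.0
```

```bash
python3 - <<'E'
from h import *
import pickle
pos();c=wrist();pickle.dump(c,open('w3.pkl','wb'));save(c,'w3');print(c['s']['tool_pos'])
a=imaging.grab_frame('top');b=imaging.grab_frame('scene');pickle.dump((a,b),open('f2.pkl','wb'))
E
```

```text
tray mm [-172.3950223  215.8448334] z 190.59892954133986 yaw rel 90.66537046730038 0.6202773737524319 13.5333
[0.48157797 0.28709319 0.19059893]
```

View pics/w3.png

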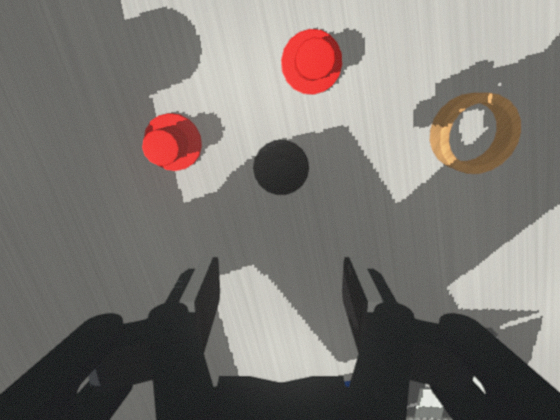

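The black cap is a disc at (281,167) with a radius of about 28 px, which makes its flange about 52 mm wide. It lies between the open fingers.

```bash
python3 - <<'E'
from h import *
import pickle
c=pickle.load(open('w3.pkl','rb'));g=c['image'].max(2)
for th in(40,50,60):
    m=np.zeros_like(g);m[125:210,240:320]=(g[125:210,240:320]<th)
    n,l,s,ct=cv2.connectedComponentsWithStats(m.astype(np.uint8));i=1+s[1:,4].argmax();print(th,s[i],ct[i])
    p=ray(c,*ct[i],.004);q=c['s']['tool_rot'];Rt=Ro.from_quat([q[1],q[2],q[3],q[0]]).as_matrix();print(p,1000*Rt.T@(p-c['s']['tool_pos']),s[i][2]/c['fx']*.31)
E
```

```text
40 [286 183  14   9  31] [292.90322581 187.38709677]
[0.49303766 0.27972307 0.004     ] [ -4.73485722  12.72311193 186.60253775] 0.012479803946263083
50 [ 256  144   52   50 1499] [284.55236825 172.6611074 ]
[0.48837032 0.29509923 0.004     ] [  9.28933632   4.87884468 186.59929913] 0.04635355751469145
60 [ 254  141   55   53 2215] [281.22302483 167.848307  ]
[0.48633297 0.30015612 0.004     ] [ 13.79427015   1.80826431 186.59812167] 0.049027801217462114
```

Emit:
play_rows(commands=[[14,2,0,0,0,0],[0,0,35,0,0,0],[0,0,35,0,0,0],[0,0,30,0,0,0],[0,0,0,0,0,0]])

```text
time: 14.1
tool_pos: [0.4819, 0.2988, 0.0836]
tool_rot: [-0.002, 0.779, 0.627, -0.006]
contact_force: [-1.3, -0.3, -1.7]
gripper_width: 0.645
grasp_force: 0.0
```

```bash
python3 - <<'E'
from h import *
import pickle
pos();c=wrist();save(c,'w4');g=c['image'].max(2)
E
```

```text
tray mm [-174.76103041  227.31585468] z 83.61270438096606 yaw rel 90.706937547222 0.6384056762140247 14.1
```

View pics/w4.png

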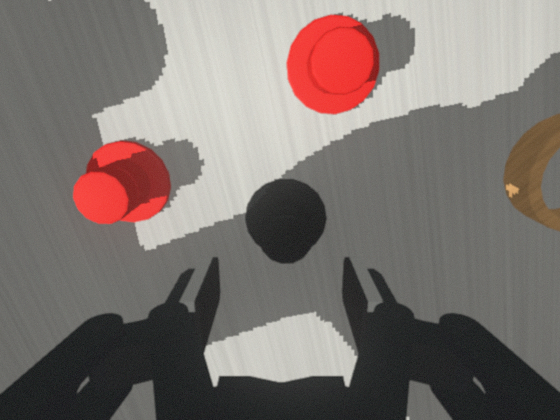

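The cap is centred between the fingers, with its flange at (286,217) and a radius of about 39 px. I'll let it settle and take one quick numeric check.

Emit:
play_rows(commands=[[0,0,0,0,0,0],[0,0,0,0,0,0]])

```text
time: 14.32
tool_pos: [0.488, 0.3018, 0.0934]
tool_rot: [0.001, 0.779, 0.627, 0.002]
contact_force: [0.3, 0.9, 0.7]
gripper_width: 0.644
grasp_force: 0.0
```

```bash
python3 - <<'E'
from h import *
pos();c=wrist();g=c['image'].max(2)
m=np.zeros_like(g);m[160:275,235:340]=(g[160:275,235:340]<60);n,l,s,ct=cv2.connectedComponentsWithStats(m);i=1+s[1:,4].argmax();print(s[i])
x,y,w,h,_=s[i];k=(l==i)
k2=k.copy();k2[y+int(w*.55):]=0
cn=max(cv2.findContours(k.astype(np.uint8),0,1)[0],key=len)[:,0];up=cn[cn[:,1]<y+.5*w]
A=np.c_[up,np.ones(len(up))];sol=np.linalg.lstsq(A,(up**2).sum(1),rcond=None)[0];cc=sol[:2]/2;print(cc,np.sqrt(sol[2]+cc@cc))
p=ray(c,*cc,.006);q=c['s']['tool_rot'];Rt=Ro.from_quat([q[1],q[2],q[3],q[0]]).as_matrix();print(p,c['s']['tool_pos'],1000*Rt.T@(p-c['s']['tool_pos']))
E
```

```text
tray mm [-169.47708655  231.59307708] z 93.43406971168827 yaw rel 90.72479377814203 0.6384250051609195 14.3167
[ 238  184   76   79 4398]
[277.08142522 221.10539156] 36.56305340106676
[0.4869133  0.30058392 0.006     ] [0.48796371 0.30178141 0.09343407] [-1.64850436 -1.11482171 87.42593143]
```

Emit:
play_rows(commands=[[0,0,15,0,0,0],[0,0,18,0,0,0],[0,0,15,0,0,0],[0,0,10,0,0,0],[0,0,5,0,0,0]])

```text
time: 14.78
tool_pos: [0.4863, 0.3012, 0.0276]
tool_rot: [0.0, 0.779, 0.628, 0.0]
contact_force: [0.1, -0.3, -0.9]
gripper_width: 0.643
grasp_force: 0.0
```

Emit:
play_rows(commands=[[0,0,2.5,0,0,0],[0,0,0,0,0,0],[0,0,0,0,0,0]])

```text
time: 15.03
tool_pos: [0.4868, 0.3015, 0.0259]
tool_rot: [0.0, 0.779, 0.628, 0.001]
contact_force: [0.2, 0.3, 0.1]
gripper_width: 0.642
grasp_force: 0.0
```

Emit:
play_rows(commands=[[0,0,0,0,0,0],[0,0,0,0,0,0],[0,0,0,0,0,0],[0,0,0,0,0,0],[0,0,0,0,0,0]], hand=15)

```text
time: 15.45
tool_pos: [0.4869, 0.3015, 0.026]
tool_rot: [0.0, 0.779, 0.628, 0.001]
contact_force: [0.6, -1.1, 5.6]
gripper_width: 0.335
grasp_force: 59.6
```

Emit:
play_rows(commands=[[0,0,0,0,0,0],[0,0,0,0,0,0],[0,0,0,0,0,0]])

```text
time: 15.7
tool_pos: [0.4869, 0.3015, 0.026]
tool_rot: [0.0, 0.779, 0.628, 0.001]
contact_force: [-0.3, -0.2, 6.7]
gripper_width: 0.33
grasp_force: 59.6
```

Emit:
play_rows(commands=[[0,0,-10,0,0,0],[0,0,-30,0,0,0],[0,0,-40,0,0,0],[0,0,-35,0,0,0],[0,0,-15,0,0,0]])

```text
time: 16.12
tool_pos: [0.4879, 0.302, 0.1607]
tool_rot: [0.001, 0.779, 0.628, 0.004]
contact_force: [0.5, 1.2, 1.5]
gripper_width: 0.331
grasp_force: 59.2
```

Emit:
play_rows(commands=[[-20,11,0,0,0,0],[-30,17,0,0,0,0],[-30,17,0,0,0,0],[-30,17,0,0,0,0],[-30,17,0,0,0,0]])

```text
time: 16.53
tool_pos: [0.5331, 0.1461, 0.1547]
tool_rot: [-0.0, 0.778, 0.628, -0.0]
contact_force: [0.9, -0.3, -0.0]
gripper_width: 0.33
grasp_force: 59.2
```

Emit:
play_rows(commands=[[-30,17,0,0,0,0],[-30,17,0,0,0,0],[-30,17,0,0,0,0],[-30,17,0,0,0,0],[-20,12,0,0,0,0]])

```text
time: 16.95
tool_pos: [0.5819, -0.0091, 0.1548]
tool_rot: [0.0, 0.779, 0.627, -0.0]
contact_force: [-0.5, -0.4, 0.3]
gripper_width: 0.335
grasp_force: 59.2
```

Emit:
play_rows(commands=[[-15,8,0,0,0,0],[-6,4,0,0,0,0],[0,0,0,0,0,0],[0,0,0,0,0,0],[0,0,0,0,0,0]])

```text
time: 17.37
tool_pos: [0.5887, -0.0282, 0.1546]
tool_rot: [-0.0, 0.778, 0.628, -0.0]
contact_force: [0.6, 0.0, -0.4]
gripper_width: 0.332
grasp_force: 59.2
```

```bash
python3 - <<'E'
from h import *
import pickle
pos();c=wrist();save(c,'w5');pickle.dump(c,open('w5.pkl','wb'));print(c['s']['gripper_width'],c['s']['contact_force'])
E
```

```text
tray mm [  2.94148218 -67.28897225] z 154.59518174478578 yaw rel 90.80286456647117 0.03845224239836468 17.3667
0.3322214575657169 [ 0.57478142  0.04126675 -0.42971469]
```

View pics/w5.png

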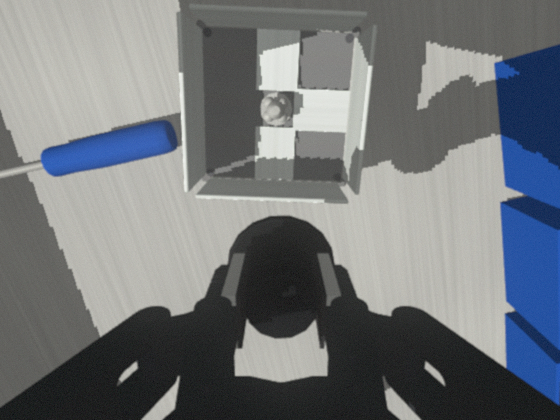

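All three walls stand upright with their tongues flat, and the cap is held at (281,275). The stud is at about (276,108). I'll compute the relative offsets in this one view.

```bash
python3 - <<'E'
from h import *
import pickle
c=pickle.load(open('w5.pkl','rb'));q=c['s']['tool_rot'];Rt=Ro.from_quat([q[1],q[2],q[3],q[0]]).as_matrix()
T=lambda u,v,z:np.round(1000*Rt.T@(ray(c,u,v,z)-c['s']['tool_pos']),1)
g=cv2.cvtColor(c['image'],cv2.COLOR_RGB2GRAY)
print('col277',g[70:140,285].tolist());print('row100',g[70,245:310].tolist());print('r140',g[140,245:310].tolist());print('c310',g[80:140,315].tolist())
print('flange col281',g[200:225,281].tolist());print('row240',g[275,222:245].tolist(),g[275,325:342].tolist())
z=c['s']['tool_pos'][2]-.026
print('front edge',T(281,215,z+.006),T(281,215,z))
for uv in((277,107),(277,109),(277,111)):print(T(*uv,.017))
E
```

```text
col277 [227, 227, 227, 226, 227, 227, 226, 228, 224, 227, 226, 226, 227, 226, 225, 227, 226, 224, 226, 227, 204, 123, 78, 77, 87, 93, 103, 109, 105, 104, 106, 103, 111, 116, 105, 100, 98, 98, 102, 108, 105, 106, 103, 104, 107, 116, 122, 125, 128, 128, 132, 137, 140, 135, 135, 129, 131, 164, 218, 224, 223, 225, 222, 222, 226, 223, 224, 223, 223, 224]
row100 [75, 76, 73, 80, 76, 79, 77, 75, 75, 74, 80, 98, 122, 128, 127, 154, 211, 228, 228, 230, 229, 227, 227, 227, 229, 228, 228, 227, 225, 224, 222, 223, 221, 225, 225, 226, 227, 228, 224, 225, 227, 227, 227, 228, 228, 225, 224, 222, 224, 225, 225, 226, 221, 152, 89, 88, 116, 130, 135, 135, 132, 135, 132, 134, 134]
r140 [79, 79, 79, 79, 77, 79, 81, 77, 77, 85, 105, 118, 123, 123, 128, 145, 199, 219, 223, 223, 223, 224, 224, 220, 222, 221, 221, 222, 219, 222, 219, 218, 219, 220, 225, 223, 224, 225, 221, 223, 223, 221, 224, 223, 225, 224, 225, 225, 220, 176, 144, 136, 129, 106, 120, 132, 137, 132, 131, 134, 135, 135, 133, 134, 133]
c310 [130, 135, 132, 133, 136, 130, 124, 98, 100, 160, 223, 228, 229, 228, 228, 227, 227, 228, 227, 227, 224, 224, 227, 226, 227, 227, 224, 222, 221, 222, 223, 221, 223, 223, 224, 222, 223, 222, 225, 224, 224, 223, 225, 223, 221, 221, 220, 221, 221, 224, 210, 170, 141, 136, 132, 132, 131, 135, 137, 136]
flange col281 [216, 204, 183, 183, 188, 183, 183, 184, 183, 185, 186, 184, 187, 183, 175, 136, 74, 47, 52, 51, 50, 51, 53, 54, 51]
row240 [48, 50, 47, 50, 61, 86, 99, 104, 105, 99, 101, 100, 99, 101, 99, 101, 99, 90, 65, 46, 39, 37, 41] [100, 97, 101, 101, 98, 99, 101, 101, 101, 91, 74, 53, 49, 50, 42, 51, 53]
front edge [26.2  1.4 20. ] [24.1  1.4 26. ]
[ 69.2  -1.4 137.6]
[ 67.8  -1.4 137.6]
[ 66.4  -1.4 137.6]
```

Emit:
play_rows(commands=[[12,-0.5,0,0,0,0],[20,-1,0,0,0,0],[20,-1,0,0,0,0],[12,-0.5,0,0,0,0],[5,-0.5,0,0,0,0]])

```text
time: 17.83
tool_pos: [0.6004, 0.0416, 0.1549]
tool_rot: [-0.0, 0.778, 0.629, 0.0]
contact_force: [0.0, -0.2, -0.2]
gripper_width: 0.331
grasp_force: 59.2
```

Emit:
play_rows(commands=[[0,0,0,0,0,0],[0,0,15,0,0,0],[0,0,25,0,0,0],[0,0,20,0,0,0],[0,0,10,0,0,0]])

```text
time: 18.25
tool_pos: [0.5985, 0.0384, 0.0818]
tool_rot: [-0.001, 0.779, 0.627, -0.002]
contact_force: [-0.6, -0.5, -1.4]
gripper_width: 0.329
grasp_force: 59.2
```

Emit:
play_rows(commands=[[0,0,8,0,0,0],[0,0,6,0,0,0],[0,0,4,0,0,0],[0,0,3,0,0,0],[0,0,0,0,0,0]])

```text
time: 18.67
tool_pos: [0.6007, 0.0387, 0.064]
tool_rot: [0.0, 0.779, 0.628, 0.0]
contact_force: [-0.6, -0.0, 0.6]
gripper_width: 0.329
grasp_force: 59.2
```

```bash
python3 -c "
from h import *
pos();s=manip.state();print(s['ft_torque'],s['contact_force'],s['gripper_width'])"
```

```text
tray mm [-0.49444354  0.62957172] z 64.01694760973706 yaw rel 90.73736466090806 0.15485291587634542 18.6667
[0.00488539 0.00063823 0.06171055] [-0.57715799 -0.00580286  0.58520557] 0.32904052873487555
```

Emit:
play_rows(commands=[[0,0,2,0,0,0],[0,0,2,0,0,0],[0,0,0,0,0,0]])

```text
time: 18.92
tool_pos: [0.6005, 0.0388, 0.0599]
tool_rot: [0.0, 0.779, 0.628, 0.0]
contact_force: [-0.6, -0.5, -1.2]
gripper_width: 0.327
grasp_force: 59.2
```

Emit:
play_rows(commands=[[0,0,2,0,0,0],[0,0,1,0,0,0],[0,0,0,0,0,0]])

```text
time: 19.17
tool_pos: [0.6006, 0.039, 0.0571]
tool_rot: [-0.0, 0.779, 0.628, 0.0]
contact_force: [0.2, 0.5, 1.4]
gripper_width: 0.33
grasp_force: 59.4
```

Emit:
play_rows(commands=[[0,0,1,0,0,0],[0,0,1,0,0,0],[0,0,0,0,0,0]])

```text
time: 19.42
tool_pos: [0.601, 0.039, 0.0565]
tool_rot: [0.0, 0.779, 0.628, 0.0]
contact_force: [-2.0, 0.2, 7.3]
gripper_width: 0.327
grasp_force: 60.1
```

Emit:
play_rows(commands=[[0,0,1,0,0,0],[0,0,1,0,0,0],[0,0,0,0,0,0]])

```text
time: 19.67
tool_pos: [0.6014, 0.0392, 0.056]
tool_rot: [0.0, 0.779, 0.628, 0.001]
contact_force: [-5.7, 1.6, 14.7]
gripper_width: 0.328
grasp_force: 60.9
```

Emit:
play_rows(commands=[[0,0,1,0,0,0],[0,0,1,0,0,0],[0,0,0,0,0,0]])

```text
time: 19.92
tool_pos: [0.6013, 0.0395, 0.0547]
tool_rot: [-0.0, 0.779, 0.628, 0.0]
contact_force: [-8.8, 2.7, 18.9]
gripper_width: 0.329
grasp_force: 61.2
```

Emit:
play_rows(commands=[[0,0,1,0,0,0],[0,0,1,0,0,0],[0,0,0,0,0,0]])

```text
time: 20.17
tool_pos: [0.6002, 0.0397, 0.0505]
tool_rot: [-0.001, 0.779, 0.628, 0.0]
contact_force: [-4.4, 3.0, 7.1]
gripper_width: 0.335
grasp_force: 59.9
```

Past the peak. I keep pressing.

Emit:
play_rows(commands=[[0,0,1,0,0,0],[0,0,1,0,0,0],[0,0,1,0,0,0],[0,0,0,0,0,0]])

```text
time: 20.5
tool_pos: [0.5998, 0.0389, 0.0447]
tool_rot: [-0.0, 0.779, 0.628, -0.0]
contact_force: [-0.2, 2.2, -4.4]
gripper_width: 0.331
grasp_force: 60.3
```

Emit:
play_rows(commands=[[0,0,1,0,0,0],[0,0,1,0,0,0],[0,0,1,0,0,0],[0,0,0,0,0,0]])

```text
time: 20.83
tool_pos: [0.6005, 0.0389, 0.0435]
tool_rot: [-0.0, 0.779, 0.628, -0.0]
contact_force: [-3.2, 1.3, 3.8]
gripper_width: 0.328
grasp_force: 61.2
```

Emit:
play_rows(commands=[[0,0,1,0,0,0],[0,0,0.6,0,0,0],[0,0,0,0,0,0],[0,0,0,0,0,0],[0,0,0,0,0,0]])

```text
time: 21.25
tool_pos: [0.6007, 0.0389, 0.0434]
tool_rot: [-0.0, 0.779, 0.628, -0.0]
contact_force: [-7.8, 1.4, 12.1]
gripper_width: 0.331
grasp_force: 62.1
```

Emit:
play_rows(commands=[[0,0,0,0,0,0],[0,0,0,0,0,0],[0,0,0,0,0,0],[0,0,0,0,0,0],[0,0,0,0,0,0]])

```text
time: 21.67
tool_pos: [0.6007, 0.0389, 0.0434]
tool_rot: [-0.0, 0.779, 0.628, -0.0]
contact_force: [-8.4, 1.5, 12.3]
gripper_width: 0.326
grasp_force: 62.1
```

```bash
python3 - <<'E'
from h import *
c=wrist();save(c,'w6')
E
```

```text
(no output)
```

View pics/w6.png

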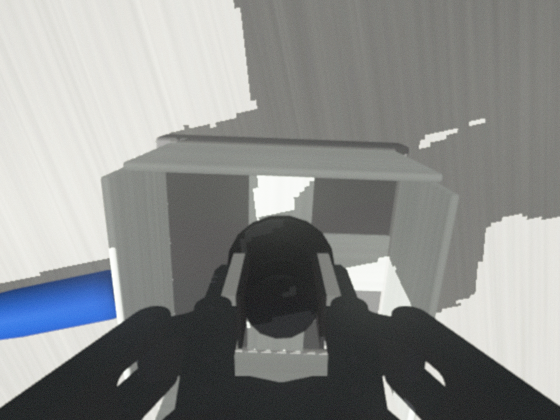

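The picture shows the cap seated at (281,275) and the walls upright.

```bash
python3 -c "
from plant import manip
print(manip.job_done())"
```

```text
the job is handed in; nothing more can be done
None
```

The job is handed in: all three walls stand upright, the black cap has clicked home on the stud, and the gripper is still on it pressing down with about 12 N. The judging result was not shown to me.

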